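# Press a label holder home behind the reader's lip

## Robot

A 6-joint arm with a two-finger parallel gripper is mounted at the origin on a cart in front of the work surface, level with it; the furniture and walls round the work are solid. World frame = base frame: x ahead of the robot, y to its left, z up, the work surface at z = 0. Lengths are in mm, angles in degrees, forces in N, time in s.
With the tool pointing down it reaches from about 350 to 850 mm from the base axis. Payload 8.1 kg.
Tool frame: the origin (TCP) lies where the fingers leave the gripper's body, on its centre line; the fingertips stand 73 mm ahead of it and the grasp point (between the pads) lies 54 mm ahead of it; z points along the fingers, y is the line along which they close (so a half turn about z gives the same grasp; the last joint's range is limited). The gripper opens to 85 mm and grips with 20 to 120 N. Pads are 22 mm wide; open, the fingers measure 114 mm over their backs; the gripper's body (76 mm by 85 mm) begins 54 mm behind the grasp point. The pads swing forward as they close: fully open they stand 13 mm farther back than shut.
Start: joints at [-80.237, 7.471, 85.268, -0, 87.261, -4.893], TCP at [151.832, -580.476, 303.892] pointing down, gripper open.
Joint ranges: [-169.43, 169.43], [-51.17, 129.36], [1.28, 143.12], [-76.62, 256.62], [0, 156.53], [-152.29, 152.29]. Speed limits (degrees/s): [136.94, 136.94, 159.86, 180, 180, 180].

## Interface

Orientations are given as [roll, pitch, yaw] about the fixed x, y, z axes, in that order (R = Rz(yaw) Ry(pitch) Rx(roll)).
In Python, from bench import sense, optics, r gives the robot as it stands.
- The arm moves only by the tool servo_tool, never from a script. Its argument "plan" is a list that holds one entry, the list of rows, each a list of 5 numbers: the shift along the world's x, y, z in m, then the turn about the world's z in degrees, then the finger opening in m, from 0 to 0.0854. A call has 1 to 10 rows; each row shifts and turns the commanded pose from where the row before left it; what a row does not reach is not made up. A row lasts 1/10 s, in which the tool goes at most 50 mm and 8.59 degrees, less where a joint would pass 70% of its speed; a pose out of reach is approached as far as the arm can. A call is refused whole if a number of a shift passes 0.05 or a number of a turn 8.59, either way. A call with a gripper value outside its range is refused whole. The fingers move at their own pace and stop on an object; "force" is the grip in N (left out, the last holds). Time passes only in rows, so rows that do not move let the fingers close. It gives the time, the measured TCP pose, the force, the opening and the grip force at its end, in the units of the state.
- sense(): the state, without advancing time (a new reading comes with each control period).
- optics.snapshot(name): name is "scene" or "top"; returns a dict with "frame" (480x640x3 uint8, blue, green, red), "fx", "fy", "cx", "cy" (pixels), "dist_coeffs" ([k1, k2, p1, p2, k3] as OpenCV has them; the pictures are not rectified), "cam_to_world" (4x4, takes a point from camera to world coordinates). Camera axes: x right, y down, z forward; pixel columns grow to the right and rows downward; lengths in mm; the calibration is good to about 2 mm. A picture is of the moment at which its call begins. There is no depth.
- r.hand_in(): hands the job in; it is judged then, once.
The state is a dict: "time": time; "joint_pos": joint angles; "qd": joint speeds; "joint_efforts": joint torques, N m; "tool_pos": TCP position; "tcp_rot": TCP orientation; "ft_force": force on the tool from outside, world axes, zero at the start; "wrist_torque": the same for the moment, N m; "finger_gap": finger opening in mm; "grip_force": force on a finger pad.
Only numpy, scipy, OpenCV 4.12 (cv2) and the standard library are available. Lean on these libraries where they do the work, as an engineer would, in place of code of your own. Each camera call takes 0.05 s, during which the arm holds its last target. There are 200 camera calls.

## Task

Lift the loose cover plate off the two pins of the low label reader and lay it flat on the bench beside it. Then take the white label holder, lower it into the reader's open channel and push its nose in behind the lip, against the spring, until it is fully home. Finish while still gripping or pushing the holder with it pressed home; leave the two small black-capped vials standing where they are.

Things in the scene. Friction and masses are not known exactly. Their poses are not given: they have to be found in the camera images.
- reader: Label reader: low grey housing fixed to the bench, 100 mm long (x), 90 wide (y), top face 32 mm above the bench. Origin at bench height, 52 mm from its near end, 48 from its far end. x axis = pushing direction, roughly to the robot's right (yaw -1.5 to -0.9). Two 6 mm steel pins stand 9 mm up from the top at (x, y) = (-3, +34) and (-39, -34) mm. Tall rods to avoid stand at (x, y) = (0.56, 0.15) and (0.56, -0.05) m.
- channel (a point): Point on the channel floor, 22 mm above the reader's origin; axes as the reader's. The channel is 44 mm wide and 10 deep, centred on the x axis, open at the top and the near end, its upper edges chamfered to 50 mm wide. A spring plunger stands across its far end.
- lip_edge (a point): Middle of the near lower edge of the aluminium lip that bridges the channel: 12 mm ahead of the reader's origin, 32 mm above the bench, 10 mm above the channel floor. The lip runs from here to the far end; its top is 40 mm above the bench.
- plunger (a joint): How far the spring plunger behind the lip is pushed in, m: 0 when free, 0.008 at its stop. At rest its face is 28 mm ahead of the reader's origin, 16 mm behind the lip's edge. It takes 3 N to start it and 7 N to reach the stop, and pushes the holder back out when let go.
- cover: Loose aluminium cover plate, 58 (x) by 86 (y) by 5 mm, about 0.12 kg, origin mid underside, axes as the reader's. Lies on the reader's top face over the channel, centre 21 mm behind the reader's origin, the pins through two 9 mm holes at opposite corners, pin tips 4 mm above the plate. It lifts straight up.
- cover_grip (a point): Grip point of the grey bar that stands on the cover's middle: on its centre, 28 mm above the plate's underside. Bar 30 mm long (x), 14 thick (y), its top 39 mm above the underside; close the fingers along the cover's y axis.
- clear_spot (a point): Middle of a clear piece of bench (90 by 80 mm) behind the label holder, left of the reader, where the cover can be laid with its yaw unchanged; at bench height. Carry it there round the near side, clear of the rod beyond the reader.
- holder: White label holder, loose on the bench left of the reader, about 0.06 kg, yaw -1.7 to -0.7. Foot plate 60 mm long (x), 36 wide, 6 thick, then a nose 10 long, 30 wide, 4 thick at +x. Origin mid underside of the 60 mm plate. Fully home, its origin is 4 mm behind the reader's origin, on the channel floor, axes lined up.
- nose (a point): Tip of the holder's nose: 40 mm ahead of its origin, 2 mm above its underside.
- fin_grip (a point): Grip point of the holder's upright fin (carries paper labels): 12 mm behind the holder's origin, 30 mm above its underside. Fin 34 mm long (x = -29 to +5 mm), 12 thick (y), its top 47 mm above the underside; close the fingers along the holder's y axis.
- vial_0: Small vial with black cap, 23 mm across, 46 mm tall. Origin at its foot. One vial stands beyond the clear spot, the other beyond the reader. To be left standing.
- vial_1: The second such vial, the same size. To be left standing.

How it is judged (in metres and radians):
On the way, in this order (a step that is already met when the one before it is completed fails the run):
1. the cover is lifted clear of the pins (height (world z) of cover above 0.046 m), for 0.1 s.
2. the cover lies flat on the bench, let go (height (world z) of cover below 0.008 m and angle between cover's own z axis and vertical below 0.1 rad and contact force between the fingers and cover below 0.1 N and linear speed of cover below 0.02 m/s), for 0.2 s.
3. the holder lies in the channel with its nose behind the lip (x of nose in the frame of reader above 0.015 m and y of nose in the frame of reader between -0.01 and 0.01 m and z of nose in the frame of reader between 0.018 and 0.032 m), for 0.02 s.
4. the holder is pressed home against the spring (value of joint plunger above 0.0062 m and x of nose in the frame of reader above 0.0335 m), for 0.3 s.
At the end, for the whole second after the job is handed in: The holder lies in the channel, lined up within 0.15 rad, its nose behind the lip and within 2.5 mm of its home place, the spring plunger pushed in at least 6.2 of its 8 mm, and the fingers still grip or push the holder with more than 1.5 N; the cover lies flat on the bench, released (all of step 4 and y of nose in the frame of reader between -0.007 and 0.007 m and z of nose in the frame of reader between 0.019 and 0.03 m and angle between the x axis of holder and the x axis of reader, either way round below 0.15 rad and contact force between the fingers and holder above 1.5 N and linear speed of holder below 0.01 m/s and height (world z) of cover below 0.008 m and angle between cover's own z axis and vertical below 0.1 rad and contact force between the fingers and cover below 0.1 N); the arm keeps its last pose, push and grip.
It fails at once if a vial is shifted by more than 30 mm or tipped (distance of any of vial_0, vial_1 from where it was at the start of the episode above 0.03 m or angle between any of vial_0, vial_1's own z axis and vertical above 0.6 rad).
It also fails if it takes over 61 s, if anything falls off the work surface, if the arm or the gripper's body presses on something with over 40 N, if the wrist force passes 120 N, or if a joint passes its speed limit or range.

## Working session

There is one attempt and no reset: what is moved stays moved. The work goes in short steps, Python scripts to look and compute and a tool call to move; the robot and the scene stay as the last step left them, time stands still between calls to the robot, and variables do not carry over. Pictures are saved under pics/ and viewed, at most 10 in all, crops included, and the job is handed in when it is done.

Besides the shell and the picture viewer there is one more tool, called after ">>>" as name(argument=value, ...) on one line, values as JSON. servo_tool: Moves the arm, as the interface text tells. Its arguments: {"type":"object","properties":{"plan":{"type":"array"},"force":{"type":"number"}},"required":["plan"]}

```bash
mkdir -p pics; cat > h.py <<'E'
import numpy as np, cv2
from bench import sense, optics, r
def snap(n,save=None):
    s=optics.snapshot(n)
    if save: cv2.imwrite('pics/'+save+'.png',s['frame'])
    s['K']=np.array([[s['fx'],0,s['cx']],[0,s['fy'],s['cy']],[0,0,1.]]); s['D']=np.array(s['dist_coeffs'],float); s['T']=np.array(s['cam_to_world'])
    return s
def ray(s,uv):
    p=cv2.undistortPoints(np.array(uv,float).reshape(-1,1,2),s['K'],s['D']).reshape(-1,2)
    d=np.c_[p,np.ones(len(p))]@s['T'][:3,:3].T
    return s['T'][:3,3],d
def plane(s,uv,z):
    o,d=ray(s,uv); return o+d*((z-o[2])/d[:,2])[:,None]
def proj(s,P):
    T=np.linalg.inv(s['T']); return cv2.projectPoints(np.array(P,float).reshape(-1,1,3),cv2.Rodrigues(T[:3,:3])[0],T[:3,3],s['K'],s['D'])[0].reshape(-1,2)
E
python3 - <<'E'
from h import *
for n in('top','scene'):
    s=snap(n,n+'0'); print(n,s['T'][:3].round(3).tolist(),s['fx'])
print(sense())
E
```

```text
top [[0.023, -0.993, 0.116, 390.978], [-0.999, -0.026, -0.021, 204.685], [0.024, -0.116, -0.993, 911.796]] 462.6114477236517
scene [[0.839, -0.31, 0.446, 95.849], [-0.543, -0.476, 0.692, -386.265], [-0.002, -0.823, -0.568, 551.89]] 483.97520290165807
{'time': 0.1, 'joint_pos': array([-8.02351677e+01,  7.51002152e+00,  8.53232040e+01,  6.23858267e-06,
        8.72607348e+01, -4.89455605e+00]), 'qd': array([ 0.06897419, -0.13270071, -0.16474331,  0.03853791, -0.06316999,
        0.00961952]), 'joint_efforts': array([ 2.27597113e-03, -5.70951176e+01, -5.01942801e+01, -9.34441141e-05,
        8.06154771e-03, -1.37519461e-05]), 'tool_pos': array([ 151.78697532, -580.10138973,  302.95556786]), 'tcp_rot': array([-1.79906383e+02, -8.02310692e-03,  1.46593815e+01]), 'ft_force': array([-0.17678384,  0.68139768,  0.40195141]), 'wrist_torque': array([-0.04278959,  0.02136642,  0.01164136]), 'grip_force': 0.0, 'finger_gap': 85.51158431378789}
```

View pics/top0.png

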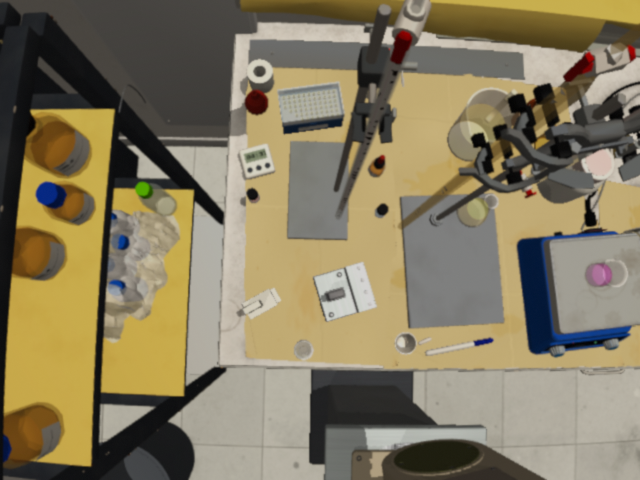

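View pics/scene0.png

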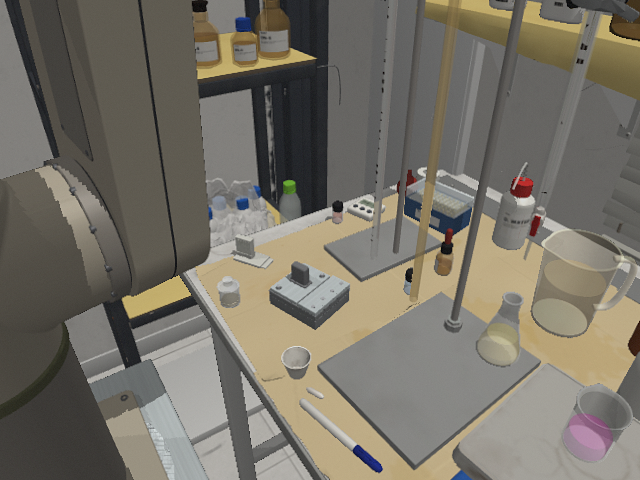

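The top view shows the reader with its cover at about (345,292), the bar at (334,294), the holder at (260,303), and the vials at (252,196) and (382,210). I'll enlarge the relevant parts.

```bash
python3 - <<'E'
import cv2,numpy as np
a=cv2.imread('pics/top0.png')[250:340,225:385]; b=cv2.imread('pics/scene0.png')[225:330,220:360]
a=cv2.resize(a,None,fx=5,fy=5,interpolation=cv2.INTER_CUBIC)[:, :800]
b=cv2.resize(b,None,fx=5,fy=5,interpolation=cv2.INTER_CUBIC)
cv2.imwrite('pics/ta.png',a);cv2.imwrite('pics/sb.png',b)
E
```

```text
(no output)
```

View pics/ta.png

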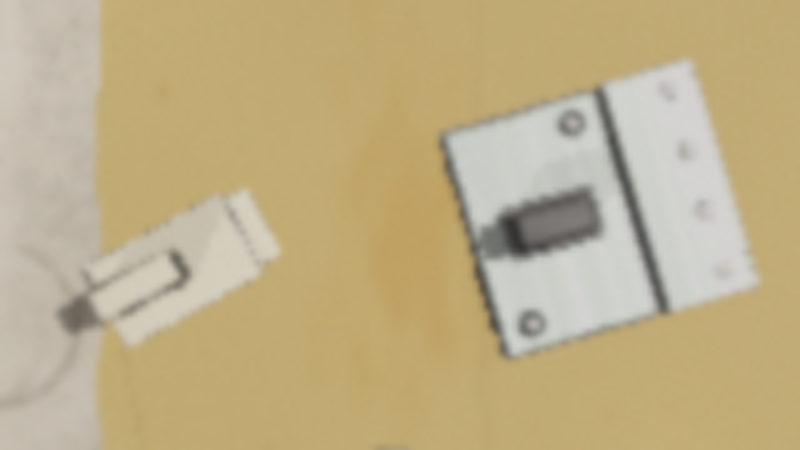

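View pics/sb.png

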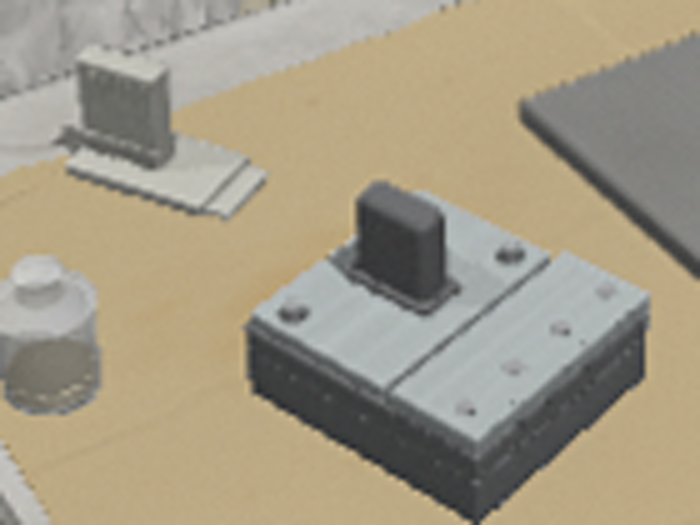

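```bash
cat > m.py <<'E'
from h import *
t=snap('top');s=snap('scene')
A=lambda p:225+(np.array(p)[:,0]+.5)/5-.5
tc=lambda p:np.c_[225+(np.array(p)[:,0]+.5)/5-.5,250+(np.array(p)[:,1]+.5)/5-.5]
sc=lambda p:np.c_[220+(np.array(p)[:,0]+.5)/5-.5,225+(np.array(p)[:,1]+.5)/5-.5]
def show(n,s,uv,z):
    P=plane(s,uv,z); print(n,P[:,:2].round(1).tolist(),'mean',P.mean(0)[:2].round(1)); return P
def ang(a,b): d=b-a; return round(float(np.degrees(np.arctan2(d[1],d[0]))),1),round(float(np.hypot(*d[:2])),1)
for n,c,cov,lip,pins,bar in(('T',t,tc([(445,135),(508,354)]),tc([(690,62),(757,285)]),tc([(572,123),(532,323)]),tc([(509,213),(590,189),(602,234),(519,254)])),
  ('S',s,sc([(430,193),(247,323)]),sc([(650,298),(477,441)]),sc([(511,253),(293,312)]),sc([(358,188),(375,181),(444,208),(427,221)]))):
    P=show(n+' cover near corners',c,cov,37);L=show(n+' lip far',c,lip,40);print(ang(P[0],L[0]),ang(P[1],L[1]),ang(P[1],P[0]),ang(L[1],L[0]),'centre',(P.mean(0)+L.mean(0))/2)
    Q=show(n+' pins',c,pins,41);print(ang(Q[1],Q[0]),'expect 76.9mm')
    B=show(n+' bar top',c,bar,71)
for n,c,pl,no,fin in(('T',t,tc([(87,268),(128,346),(263,268),(222,198)]),tc([(244,189),(280,251)]),tc([(92,297),(175,250),(186,278),(102,320)])),
  ('S',s,sc([(68,163),(205,209),(248,160)]),sc([(228,212),(265,172)]),sc([(80,60),(98,47),(171,64),(157,78)]))):
    P=show(n+' plate',c,pl,6);N=show(n+' nose',c,no,4);F=show(n+' fintop',c,fin,47)
print(plane(t,[(252,194),(382,209)],46)) 
print(plane(t,[(252,198),(382,213)],0)) 
E
python3 m.py
```

```text
T cover near corners [[438.0, 190.1], [356.4, 164.5]] mean [397.2 177.3]
T lip far [[467.8, 97.8], [384.2, 71.4]] mean [426.   84.6]
(-72.1, 96.9) (-73.4, 97.2) (17.4, 85.6) (17.6, 87.7) centre [411.59667001 130.95565341  38.5       ]
T pins [[443.5, 142.4], [368.3, 156.0]] mean [405.9 149.2]
(-10.2, 76.5) expect 76.9mm
T bar top [[408.5, 166.8], [417.9, 137.5], [401.7, 132.9], [393.8, 162.9]] mean [405.4 150. ]
S cover near corners [[439.4, 184.9], [353.3, 158.7]] mean [396.3 171.8]
S lip far [[468.1, 94.8], [384.5, 69.1]] mean [426.3  81.9]
(-72.3, 94.6) (-70.8, 94.9) (17.0, 90.0) (17.1, 87.4) centre [411.31575693 126.86520447  38.5       ]
S pins [[442.1, 137.9], [366.4, 151.2]] mean [404.3 144.5]
(-9.9, 76.9) expect 76.9mm
S bar top [[398.4, 162.3], [405.0, 162.5], [416.3, 138.1], [408.2, 135.3]] mean [407.  149.5]
T plate [[384.4, 327.7], [354.7, 310.6], [386.2, 259.2], [412.9, 276.0]] mean [384.5 293.3]
T nose [[416.7, 267.7], [392.9, 252.8]] mean [404.8 260.2]
T fintop [[374.0, 319.8], [392.2, 289.6], [382.0, 285.2], [365.6, 315.8]] mean [378.5 302.6]
S plate [[355.7, 309.1], [386.0, 256.1], [413.4, 273.8]] mean [385.  279.6]
S nose [[393.4, 252.2], [416.3, 266.2]] mean [404.9 259.2]
S fintop [[366.6, 312.3], [375.8, 316.4], [393.6, 291.6], [385.3, 286.3]] mean [380.3 301.7]
[[592.23025025 311.71116568  46.        ]
 [570.00023705  62.33924827  46.        ]]
[[594.70098797 317.04762884   0.        ]
 [571.30384665  54.74201393   0.        ]]
```

Both views agree and fit the given sizes: the cover is centred at about (405.5, 149) mm with yaw -72.4. The holder's fin grip is at about (379, 303) with yaw -59.5, and the vials are at (594, 315) and (571, 57). I'll use tool yaw 107.6 for the cover and start moving.

>>> servo_tool(plan=[[[0.016,0.036,0,4.6,0.085],[0.016,0.036,0,4.6,0.085],[0.016,0.036,0,4.6,0.085],[0.016,0.036,0,4.6,0.085],[0.016,0.036,0,4.6,0.085],[0.018,0.038,0,4.6,0.085],[0.018,0.038,0,4.6,0.085],[0.018,0.038,0,4.6,0.085],[0.018,0.038,0,4.6,0.085],[0.02,0.037,0,4.6,0.085]]], force=40)

```text
time: 1.2
tool_pos: [324.0, -209.9, 304.0]
tcp_rot: [180.0, 0.0, 60.8]
ft_force: [1.5, -1.0, 0.6]
finger_gap: 85.2
grip_force: 0.0
```

>>> servo_tool(plan=[[[0.014,0.036,0,4.7,0.085],[0.014,0.036,0,4.7,0.085],[0.014,0.036,0,4.7,0.085],[0.012,0.036,0,4.7,0.085],[0.012,0.036,-0.01,4.7,0.085],[0.006,0.036,-0.01,4.7,0.07],[0.004,0.036,-0.02,4.7,0.07],[0.003,0.036,-0.02,4.7,0.07],[0.002,0.036,-0.02,4.7,0.06],[0.0,0.034,-0.02,4.5,0.06]]])

```text
time: 2.2
tool_pos: [404.7, 148.2, 203.2]
tcp_rot: [180.0, 0.0, 107.7]
ft_force: [-0.0, -0.3, -0.0]
finger_gap: 59.8
grip_force: 0.0
```

```bash
python3 - <<'E'
from h import *
t=snap('top','t1');print(plane(t,[(289,238)],0)); print(proj(t,[(490,290,0)]))
c=cv2.imread('pics/t1.png')
for P in [(490,290,0),(520+9,290+28,0),(490,149,0)]: print(P,proj(t,[P]).round(0))
E
```

```text
[[515.50622565 240.19615562   0.        ]]
[[263.48298995 250.10560012]]
(490, 290, 0) [[263. 250.]]
(529, 318, 0) [[250. 230.]]
(490, 149, 0) [[335. 252.]]
```

>>> servo_tool(plan=[[[0.001,0.001,-0.03,0,0.06],[0,0,-0.03,0,0.06],[0,0,-0.02,0,0.06],[0,0,-0.009,0,0.06],[0,0,0,0,0.06],[0,0,0,0,0.0],[0,0,0,0,0.0],[0,0,0,0,0.0],[0,0,0,0,0.0],[0,0,0,0,0.0]]])

```text
time: 3.25
tool_pos: [406.8, 147.7, 116.2]
tcp_rot: [179.9, 0.0, 107.5]
ft_force: [0.2, 0.2, 6.5]
finger_gap: 13.3
grip_force: 40.2
```

```bash
python3 -c "
from h import *
x=sense();print(x['tool_pos'],x['ft_force'],x['wrist_torque'],x['finger_gap'],x['grip_force'])"
```

```text
[406.80025728 147.70584498 116.19244509] [0.21030011 0.20874823 6.46464059] [-0.05090087  0.22485774 -0.00140271] 13.305414654149843 40.21811485290527
```

>>> servo_tool(plan=[[[0,0,0.004,0,0.0],[0,0,0.006,0,0.0],[0,0,0.01,0,0.0],[0,0,0.015,0,0.0],[0,0,0.02,0,0.0],[0,0,0.02,0,0.0],[0,0,0.015,0,0],[0,0,0,0,0],[0,0,0,0,0]]])

```text
time: 4.15
tool_pos: [405.9, 147.5, 205.1]
tcp_rot: [180.0, 0.0, 107.5]
ft_force: [-0.1, -0.6, -1.5]
finger_gap: 13.5
grip_force: 39.4
```

```bash
python3 - <<'E'
from h import *
x=sense();print(x['tool_pos'],x['ft_force'],x['wrist_torque'],x['finger_gap'],x['grip_force'])
t=snap('top','t2');s=snap('scene','s2')
a=cv2.resize(t['frame'][220:340,225:385],(640,480));b=cv2.resize(s['frame'][150:350,150:390],None,fx=2.4,fy=2.4)
cv2.imwrite('pics/s2c.png',b)
E
```

```text
[405.86720893 147.52567893 205.06887177] [-0.13407657 -0.57309732 -1.47038471] [0.01540914 0.0316178  0.0279269 ] 13.48409788169805 39.35880124568939
```

View pics/s2c.png

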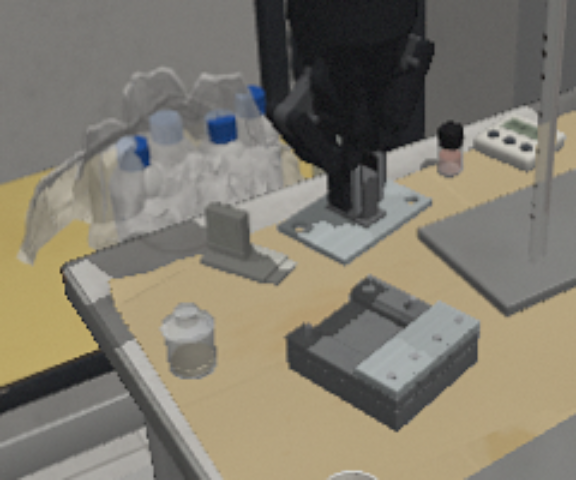

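The cover is off the pins and held level, and the channel is open. I'll carry the cover to (485, 284).

>>> servo_tool(plan=[[[0.005,0.022,0,0,0.0],[0.005,0.022,0,0,0.0],[0.005,0.022,0,0,0.0],[0.005,0.022,0,0,0.0],[0.015,0.012,0,0,0.0],[0.015,0.012,-0.01,0,0.0],[0.015,0.012,-0.02,0,0],[0.014,0.012,-0.025,0,0],[0,0,-0.025,0,0],[0,0,-0.02,0,0]]])

```text
time: 5.25
tool_pos: [483.7, 283.2, 101.6]
tcp_rot: [-179.8, 0.0, 107.5]
ft_force: [-0.5, 0.6, -1.4]
finger_gap: 13.4
grip_force: 39.5
```

>>> servo_tool(plan=[[[0,0,-0.01,0,0.0],[0,0,-0.005,0,0.0],[0,0,-0.003,0,0.0],[0,0,0,0,0.0]]])

```text
time: 5.65
tool_pos: [485.1, 283.7, 87.4]
tcp_rot: [180.0, -0.0, 107.5]
ft_force: [0.1, 0.2, -1.6]
finger_gap: 13.1
grip_force: 39.5
```

>>> servo_tool(plan=[[[0,0,-0.002,0,0.0],[0,0,-0.001,0,0.0],[0,0,-0.001,0,0.0],[0,0,0,0,0.0]]])

```text
time: 6.05
tool_pos: [485.4, 283.7, 84.2]
tcp_rot: [179.9, -0.0, 107.5]
ft_force: [-2.7, -2.3, 6.5]
finger_gap: 13.3
grip_force: 40.6
```

Contact came at the expected height, so I'll release and rise straight up.

>>> servo_tool(plan=[[[0,0,0,0,0.03],[0,0,0,0,0.05],[0,0,0,0,0.05],[0,0,0,0,0.05],[0,0,0.01,0,0.05],[0,0,0.03,0,0.05],[0,0,0.03,0,0.05],[0,0,0.04,0,0.05],[-0.02,0.0,0,4,0.05],[-0.03,0.005,0,4,0.05]]])

```text
time: 7.05
tool_pos: [436.5, 288.7, 196.0]
tcp_rot: [179.7, 0.0, 115.5]
ft_force: [-0.5, 0.4, -0.0]
finger_gap: 49.9
grip_force: 0.0
```

>>> servo_tool(plan=[[[-0.03,0.008,0,4.5,0.05],[-0.026,0.007,0,0,0.05],[0,0,0,0,0.05]]])

```text
time: 7.35
tool_pos: [376.4, 304.2, 193.3]
tcp_rot: [-180.0, -0.0, 120.1]
ft_force: [0.8, -0.1, 0.5]
finger_gap: 50.2
grip_force: 0.0
```

```bash
python3 - <<'E'
from h import *
x=sense();print(x['tool_pos'],x['tcp_rot'],x['ft_force'],x['finger_gap'])
t=snap('top','t3');s=snap('scene','s3')
a=cv2.resize(t['frame'][220:340,225:385],(640,480),interpolation=2);b=cv2.resize(s['frame'][190:330,210:370],(640,560),interpolation=2)
cv2.imwrite('pics/s3c.png',b);cv2.imwrite('pics/t3c.png',a)
E
```

```text
[376.39619887 304.18804941 193.33167486] [-1.79971022e+02 -4.09884184e-02  1.20076366e+02] [ 0.84200593 -0.08410863  0.48718712] 50.163917887966306
```

View pics/s3c.png

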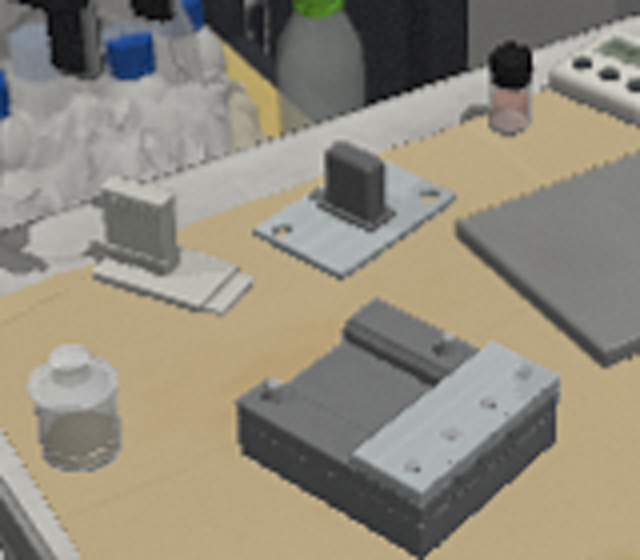

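View pics/t3c.png

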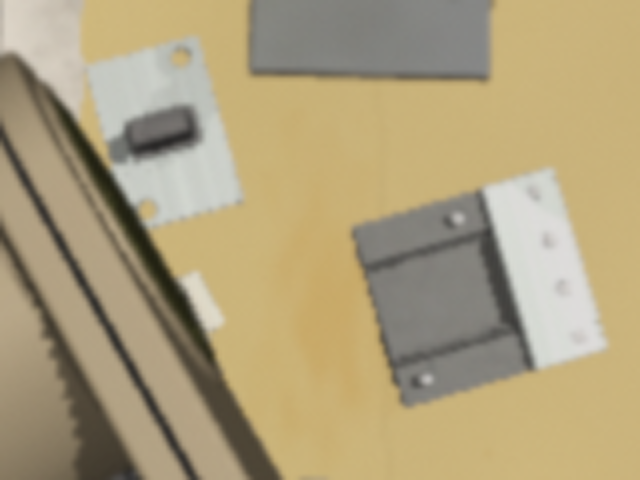

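>>> servo_tool(plan=[[[0.003,-0.001,-0.03,0.4,0.05],[0,0,-0.03,0,0.05],[0,0,-0.03,0,0.05],[0,0,-0.016,0,0.05],[0,0,0,0,0.05],[0,0,0,0,0.0],[0,0,0,0,0.0],[0,0,0,0,0.0],[0,0,0,0,0.0],[0,0,0,0,0.0]]], force=60)

```text
time: 8.45
tool_pos: [383.1, 303.2, 88.7]
tcp_rot: [179.8, 0.0, 120.4]
ft_force: [1.4, -0.9, 6.5]
finger_gap: 10.9
grip_force: 59.5
```

```bash
python3 - <<'E'
from h import *
x=sense();print(x['tool_pos'],x['tcp_rot'],x['ft_force'],x['finger_gap'],x['grip_force'])
t=snap('top','t4');s=snap('scene','s4')
# reader re-measure with pins (base at z=41 tip) from t3c/s3c
t3=[(456,219),(425,380)];s3=[(443,343),(270,386)]
T=np.c_[[225+(np.array(t3)[:,0]+.5)/4-.5,220+(np.array(t3)[:,1]+.5)/4-.5]].T; S=np.c_[[210+(np.array(s3)[:,0]+.5)/4-.5,190+(np.array(s3)[:,1]+.5)/4-.5]].T
for c,u in((t,T),(s,S)):
    P=plane(c,u,41);d=P[0]-P[1];print(P.round(1).tolist(),P.mean(0),np.degrees(np.arctan2(d[1],d[0]))-62.1,np.hypot(*d[:2]))
# channel edges: floor/near-end corners on top view, z=32 outer chamfer (50mm wide)
t3=[(365,270),(393,361),(485,236),(515,332)];U=np.c_[[225+(np.array(t3)[:,0]+.5)/4-.5,220+(np.array(t3)[:,1]+.5)/4-.5]].T
print(plane(t,U,32).round(1))
E
```

```text
[383.12177384 303.24292301  88.67267665] [1.79801830e+02 2.25824062e-03 1.20357640e+02] [ 1.44382671 -0.87106689  6.45873403] 10.913154302964415 59.46779787540436
[[443.2, 143.1, 41.0], [367.5, 156.2, 41.0]] [405.31578557 149.62530288  41.        ] -71.92722070480788 76.82699807520237
[[439.9, 138.8, 41.0], [366.0, 154.0, 41.0]] [402.94260581 146.43059197  41.        ] -73.70158810948077 75.45057943622423
[[418.4 185.2  32. ]
 [375.8 171.   32. ]
 [435.9 128.4  32. ]
 [390.7 113.4  32. ]]
```

>>> servo_tool(plan=[[[0,0,0.01,0,0.0],[0,0,0.02,0,0.0],[0,0,0.03,0,0.0],[0,-0.01,0.01,0,0.0],[0.002,-0.02,0,-3,0.0],[0.004,-0.03,0,-3,0.0],[0.004,-0.03,0,-3,0.0],[0.003,-0.024,0,-3.9,0.0],[0,-0.01,0,0,0.0],[0,0,0,0,0.0]]])

```text
time: 9.55
tool_pos: [394.9, 177.8, 157.4]
tcp_rot: [180.0, -0.0, 107.4]
ft_force: [0.6, -0.3, -0.1]
finger_gap: 11.4
grip_force: 58.4
```

>>> servo_tool(plan=[[[0,0,0,0,0.0],[0,0,0,0,0.0]]])

```text
time: 9.75
tool_pos: [394.8, 179.4, 157.1]
tcp_rot: [180.0, -0.0, 107.6]
ft_force: [0.1, -0.7, -0.4]
finger_gap: 10.9
grip_force: 58.5
```

```bash
python3 - <<'E'
from h import *
x=sense();print(x['tool_pos'],x['tcp_rot'],x['ft_force'],x['wrist_torque'],x['finger_gap'],x['grip_force'])
t=snap('top','t5');s=snap('scene','s5')
a=cv2.resize(t['frame'][260:340,300:390],(450,400),interpolation=2);b=cv2.resize(s['frame'][220:330,250:360],(440,440),interpolation=2)
o=np.zeros((440,800,3),np.uint8);o[:400,:360]=a[:,:360];o[:,360:]=b;cv2.imwrite('pics/c5.png',o)
E
```

```text
[394.78744641 179.40075991 157.10130249] [ 1.79984035e+02 -2.20530157e-02  1.07550159e+02] [ 0.07443181 -0.68621019 -0.38016424] [-0.00455256 -0.05825093  0.07640349] 10.942989473707785 58.450371623039246
```

View pics/c5.png

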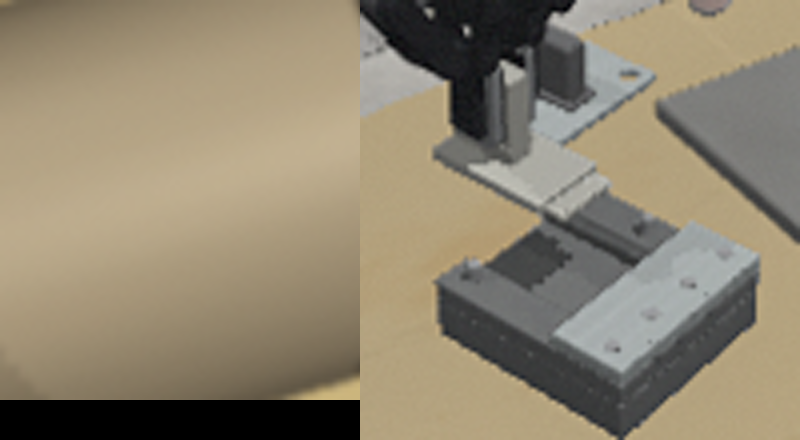

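```bash
python3 - <<'E'
from h import *
s=snap('scene')
f=lambda p:np.c_[[250+(np.array(p)[:,0]-360+.5)/4-.5,220+(np.array(p)[:,1]+.5)/4-.5]].T
y=np.radians(-72.4);ux=np.array([np.cos(y),np.sin(y)]);uy=np.array([-ux[1],ux[0]]);O=np.array([411.8,129.])
L=lambda P:[((p[:2]-O)@ux,(p[:2]-O)@uy) for p in P]
for z in(66,72):
  P=plane(s,f([(561,213),(608,180)]),z);print(z,P.round(1).tolist(),np.round(L(P),1).tolist(),np.hypot(*(P[0]-P[1])[:2]))
P=plane(s,f([(433,154),(547,208),(597,167)]),74);print('plate',np.round(L(P),1).tolist())
# reader refs in this same view
P=plane(s,f([(472,263),(643,222)]),41);print('pins',np.round(L(P),1).tolist())
P=plane(s,f([(760,261),(621,374),(552,334),(691,222)]),40);print('lip corners',np.round(L(P),1).tolist())
E
```

```text
66 [[399.1, 136.3, 66.0], [426.3, 144.2, 66.0]] [[-10.8, -9.9], [-10.1, 18.4]] 28.314839417913536
72 [[395.3, 129.8, 72.0], [422.2, 137.6, 72.0]] [[-5.8, -15.4], [-5.1, 12.5]] 27.96519437681553
plate [[-69.9, -21.6], [-10.4, -18.4], [-12.4, 14.3]]
pins [[-38.4, -34.2], [-1.3, 30.3]]
lip corners [[50.7, 41.9], [49.2, -44.8], [14.1, -44.6], [13.4, 43.9]]
```

>>> servo_tool(plan=[[[0.001,0,-0.01,0,0],[0,0,-0.015,0,0],[0,0,-0.012,0,0],[0,0,-0.005,0,0],[0,0,-0.001,0,0],[0,0,-0.001,0,0],[0,0,0,0,0]]])

```text
time: 10.6
tool_pos: [396.2, 178.6, 113.3]
tcp_rot: [180.0, -0.0, 107.5]
ft_force: [0.6, -0.6, -0.1]
finger_gap: 11.5
grip_force: 58.5
```

>>> servo_tool(plan=[[[0,0,-0.001,0,0],[0,0,-0.001,0,0],[0,0,-0.001,0,0],[0,0,0,0,0]]])

```text
time: 11.0
tool_pos: [396.1, 178.6, 110.6]
tcp_rot: [180.0, -0.0, 107.5]
ft_force: [-2.7, -0.5, 6.9]
finger_gap: 11.5
grip_force: 59.5
```

Contact is at the expected floor height, so the holder is in the channel. I'll raise it 0.5 mm and slide it along the channel under the lip.

>>> servo_tool(plan=[[[0,0,0.0005,0,0],[0.0015,-0.0048,0,0,0],[0.0015,-0.0048,0,0,0],[0.0015,-0.0048,0,0,0],[0.0015,-0.0048,0,0,0],[0,0,0,0,0]]])

```text
time: 11.6
tool_pos: [402.4, 158.5, 110.6]
tcp_rot: [180.0, 0.0, 107.4]
ft_force: [0.2, -2.4, 5.4]
finger_gap: 11.0
grip_force: 59.1
```

>>> servo_tool(plan=[[[0.0012,-0.0038,0,0,0],[0.0009,-0.0029,0,0,0],[0.0006,-0.0019,0,0,0],[0,0,0,0,0]]])

```text
time: 12.0
tool_pos: [404.8, 150.6, 110.7]
tcp_rot: [180.0, -0.0, 107.5]
ft_force: [-0.4, 1.5, 5.2]
finger_gap: 11.4
grip_force: 59.3
```

>>> servo_tool(plan=[[[0.0006,-0.0019,0,0,0],[0.0006,-0.0019,0,0,0],[0,0,0,0,0]]])

```text
time: 12.3
tool_pos: [405.8, 147.3, 110.6]
tcp_rot: [180.0, -0.1, 107.5]
ft_force: [-1.5, 5.4, 4.9]
finger_gap: 11.2
grip_force: 59.4
```

>>> servo_tool(plan=[[[0.0006,-0.0019,0,0,0],[0,0,0,0,0],[0,0,0,0,0]]])

```text
time: 12.6
tool_pos: [406.4, 145.7, 110.6]
tcp_rot: [180.0, -0.1, 107.5]
ft_force: [-1.5, 6.6, 5.3]
finger_gap: 11.1
grip_force: 59.5
```

>>> servo_tool(plan=[[[0.0006,-0.0019,0,0,0],[0,0,0,0,0],[0,0,0,0,0]]])

```text
time: 12.9
tool_pos: [406.9, 143.9, 110.7]
tcp_rot: [180.0, -0.1, 107.5]
ft_force: [-1.8, 7.3, 6.2]
finger_gap: 11.2
grip_force: 59.5
```

>>> servo_tool(plan=[[[0.0003,-0.001,0,0,0],[0,0,0,0,0],[0,0,0,0,0]]])

```text
time: 13.2
tool_pos: [407.2, 143.1, 110.7]
tcp_rot: [180.0, -0.1, 107.5]
ft_force: [-2.8, 7.8, 5.8]
finger_gap: 11.5
grip_force: 59.5
```

>>> servo_tool(plan=[[[0.0003,-0.001,0,0,0],[0,0,0,0,0],[0,0,0,0,0]]])

```text
time: 13.5
tool_pos: [407.5, 142.2, 110.7]
tcp_rot: [180.0, -0.1, 107.5]
ft_force: [-2.3, 8.9, 5.9]
finger_gap: 11.3
grip_force: 59.5
```

>>> servo_tool(plan=[[[0.0003,-0.001,0,0,0],[0,0,0,0,0],[0,0,0,0,0]]])

```text
time: 13.8
tool_pos: [407.7, 141.3, 110.7]
tcp_rot: [180.0, -0.1, 107.5]
ft_force: [-3.2, 10.3, 6.7]
finger_gap: 11.1
grip_force: 59.5
```

>>> servo_tool(plan=[[[0.0003,-0.001,0,0,0],[0,0,0,0,0],[0,0,0,0,0]]])

```text
time: 14.1
tool_pos: [407.9, 140.9, 110.8]
tcp_rot: [180.0, -0.2, 107.5]
ft_force: [-4.4, 13.2, 8.5]
finger_gap: 11.2
grip_force: 59.6
```

>>> servo_tool(plan=[[[0.0003,-0.001,0,0,0],[0,0,0,0,0],[0,0,0,0,0],[0,0,0,0,0],[0,0,0,0,0],[0,0,0,0,0]]])

```text
time: 14.7
tool_pos: [408.0, 140.6, 110.9]
tcp_rot: [180.0, -0.3, 107.5]
ft_force: [-6.6, 18.1, 9.4]
finger_gap: 10.7
grip_force: 59.9
```

```bash
python3 - <<'E'
from h import *
s=snap('scene','s6');b=cv2.resize(s['frame'][200:330,230:360],(600,600),interpolation=2);cv2.imwrite('pics/c6.png',b)
E
```

```text
(no output)
```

View pics/c6.png

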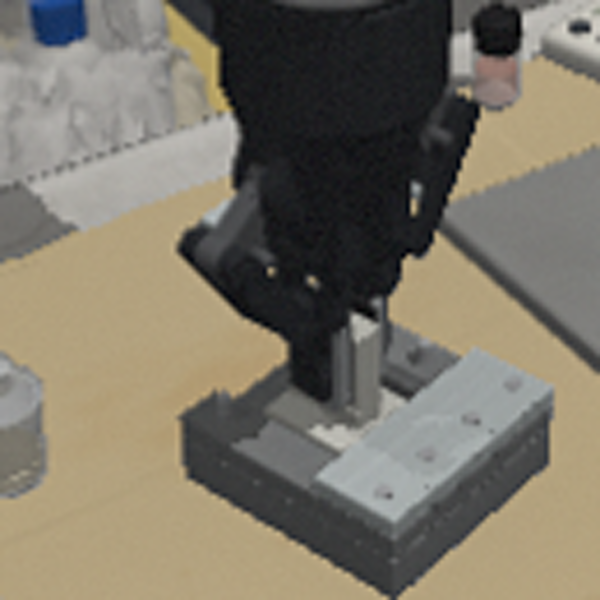

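The scene view shows the holder in the channel with its front under the lip, at about (370,430). The force followed the spring slope and then rose sharply at the stop. The vial seen at (495,60) is still standing.

```bash
python3 -c "
from h import *
print(r.hand_in())"
```

```text
the job is handed in; nothing more can be done
None
```

I laid the cover flat on the bench beside the reader and handed in with the holder gripped and pushed against the plunger stop at about 19 N (14.7 s used); the hand-in returned no verdict, and I didn't recheck the vial beyond the reader at the end.

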